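# Stroke the week tray's lids shut

## Robot

A 6-joint arm with a two-finger parallel gripper is mounted at the origin on the work surface. World frame = base frame: x ahead of the robot, y to its left, z up, the work surface at z = 0. Lengths are in m, angles in rad, forces in N, time in s.
With the tool pointing down it reaches from about 0.3 to 0.95 m from the base axis. Payload 3.1 kg.
Tool frame: the origin (TCP) lies on the centre line of the jaws, within the pads' length; the fingertips stand 19 mm ahead of it and the grasp point (between the pads) is the TCP; z points along the fingers, y is the direction in which the jaws open and shut (so a half turn about z gives the same grasp; the last joint's range is limited). The gripper opens to 85 mm and grips with 20 to 120 N. Pads are 22 mm wide; open, the fingers measure 114 mm over their backs; the gripper's body (76 mm by 85 mm) begins 54 mm behind the grasp point. The pads swing forward as they close: fully open they stand 13 mm farther back than shut.
Start: joints at [1.16, 0.308, 1.634, -0, 1.2, -0.07], TCP at [0.209, 0.589, 0.217] pointing down, gripper open.
Joint ranges: [-3.06, 3.06], [-0.79, 1.96], [0.05, 2.63], [-1.19, 4.34], [0.05, 2.64], [-2.94, 2.94]. Speed limits (rad/s): [2.79, 2.79, 3.14, 3.14, 3.14, 3.14].

## Interface

Orientations are given as [roll, pitch, yaw] about the fixed x, y, z axes, in that order (R = Rz(yaw) Ry(pitch) Rx(roll)).
In Python, from workcell import robot, viewer, workorder gives the robot as it stands. The module is installed in compiled form; this text tells all that it offers.
- The arm moves only by the shell command python3 -m handwheel 'ROWS' [FORCE]. ROWS is a JSON object of lists of equal length, an entry for each row: "translation": the shift along the tool's x, y, z in cm, a list of three; "turn": the turn, a rotation vector about the tool's x, y, z in degrees, a list of three; "grip": the opening, from 0 (shut) to 1 (fully open). A call has 1 to 5 rows; each row is the pose to reach, as a shift and turn from the pose commanded when the call began, along the tool's axes at that moment; what a row does not reach only later rows make up. A row lasts 1/10 s, in which the tool goes at most 50 mm and 8.59 degrees, less where a joint would pass 70% of its speed; a pose out of reach is approached as far as the arm can. A call with a gripper value outside its range is refused whole. The fingers move at their own pace and stop on an object; FORCE is the grip in N (left out, the last holds). Time passes only in rows, so rows that repeat a pose let the fingers close. It gives the time, the measured TCP pose, the force and the opening at its end, in the units of the state.
- robot.state(): the state, without advancing time (a new reading comes with each control period).
- viewer.read_camera(name): name is "scene" or "top" or "wrist"; returns the picture (420x560x3 uint8, red, green, blue); there is no depth.
- viewer.calibration(name): a dict with "vfov" (degrees; the focal length in pixels is half the picture's height over the tangent of half this angle, whatever the lens; pixels are square), "cx", "cy" (the principal point, pixels), "pose" (4x4, takes a point from camera to world coordinates). Camera axes: x right, y down, z forward; pixel columns grow to the right and rows downward; lengths in m; the calibration is good to about 2 mm. A picture is of the moment at which its call begins: read the wrist's pose just before it. calibration takes no time and is no camera call; for the wrist camera it gives the pose at the moment of the call.
- workorder.finish_job(): hands the job in, once; it reports no verdict.
The state is a dict: "time": time; "joint_pos": joint angles; "joint_velocities": joint speeds; "joint_torque": joint torques, N m; "eef_pos": TCP position; "orientation": TCP orientation; "wrist_force": force on the tool from outside, world axes, zero at the start; "moment": the same for the moment, N m; "grip_width": opening from 0.0 (shut) to 1.0 (fully open).
Only numpy, scipy, OpenCV 4.12 (cv2) and the standard library are available. Lean on these libraries where they do the work, as an engineer would, in place of code of your own. Each camera call takes 0.05 s, during which the arm holds its last target.

## Task

The seven flip lids of the low blue week tray of single-dose eyedrops have been left ajar. Starting at the end of the row where the hinges come first (the end with the small lug), run your fingertips lightly along the row so that the lids fold down one after another, until all seven lie fully shut. Do not pick up, shove or press hard on the tray, do not bend any lid back, and leave everything else on the cart as it stands.

Things in the scene. Friction and masses are not known exactly. Their poses are not given: they have to be found in the camera images.
- tray: low blue plastic week tray for eyedrop vials, 199 x 66 mm, 25 mm high with lids shut, about 0.55 kg, loose on rubber feet. Seven compartments in a row at 28 mm pitch, each with a white flip lid hinged across the row. Origin: centre of its underside, on the work surface; x along the row from lid1 to lid7, z up. A flat lug 15 mm long, 8 mm high marks its -x end. Over 30 N is pressing hard
- row_start (a point): point on the tray's centre line over the hinge of lid1, at the end that has the lug, at the level of the shut lids' upper faces (x = -98, y = 0, z = 25 mm in the tray's frame). Each lid's hinge is on the side towards this point, its free edge away from it, so a touch moving from row_start to row_end folds the lids down; the other way it catches and bends them
- row_end (a point): point on the tray's centre line just past the free edge of lid7 (x = +98, y = 0, z = 25 mm in the tray's frame), 196 mm from row_start
- lid1 (a joint): flip lid 1 of the tray (1 = first at the hinge end): flat plate 26 mm (along the row) by 60 mm (across it), 3 mm thick, its hinge axis across the row at x = -98 mm, z = 23.5 mm in the tray's frame. Value: 0 = shut (lid flat, its upper face 25 mm above the work surface), grows as it opens; 1.57 = upright. It stays where it is left and folds down under about 1 N. Starts 0.45 to 1.2 rad open
- lid2 (a joint): flip lid 2 of the tray (1 = first at the hinge end): flat plate 26 mm (along the row) by 60 mm (across it), 3 mm thick, its hinge axis across the row at x = -70 mm, z = 23.5 mm in the tray's frame. Value: 0 = shut (lid flat, its upper face 25 mm above the work surface), grows as it opens; 1.57 = upright. It stays where it is left and folds down under about 1 N. Starts 0.45 to 1.2 rad open
- lid3 (a joint): flip lid 3 of the tray (1 = first at the hinge end): flat plate 26 mm (along the row) by 60 mm (across it), 3 mm thick, its hinge axis across the row at x = -42 mm, z = 23.5 mm in the tray's frame. Value: 0 = shut (lid flat, its upper face 25 mm above the work surface), grows as it opens; 1.57 = upright. It stays where it is left and folds down under about 1 N. Starts 0.45 to 1.2 rad open
- lid4 (a joint): flip lid 4 of the tray (1 = first at the hinge end): flat plate 26 mm (along the row) by 60 mm (across it), 3 mm thick, its hinge axis across the row at x = -14 mm, z = 23.5 mm in the tray's frame. Value: 0 = shut (lid flat, its upper face 25 mm above the work surface), grows as it opens; 1.57 = upright. It stays where it is left and folds down under about 1 N. Starts 0.45 to 1.2 rad open
- lid5 (a joint): flip lid 5 of the tray (1 = first at the hinge end): flat plate 26 mm (along the row) by 60 mm (across it), 3 mm thick, its hinge axis across the row at x = 14 mm, z = 23.5 mm in the tray's frame. Value: 0 = shut (lid flat, its upper face 25 mm above the work surface), grows as it opens; 1.57 = upright. It stays where it is left and folds down under about 1 N. Starts 0.45 to 1.2 rad open
- lid6 (a joint): flip lid 6 of the tray (1 = first at the hinge end): flat plate 26 mm (along the row) by 60 mm (across it), 3 mm thick, its hinge axis across the row at x = 42 mm, z = 23.5 mm in the tray's frame. Value: 0 = shut (lid flat, its upper face 25 mm above the work surface), grows as it opens; 1.57 = upright. It stays where it is left and folds down under about 1 N. Starts 0.45 to 1.2 rad open
- lid7 (a joint): flip lid 7 of the tray (1 = first at the hinge end): flat plate 26 mm (along the row) by 60 mm (across it), 3 mm thick, its hinge axis across the row at x = 70 mm, z = 23.5 mm in the tray's frame. Value: 0 = shut (lid flat, its upper face 25 mm above the work surface), grows as it opens; 1.57 = upright. It stays where it is left and folds down under about 1 N. Starts 0.45 to 1.2 rad open
- dropper_bottle: bystander, loose: white dropper bottle with grey cap, 25 mm wide, 62 mm tall, standing close beside one long side of the tray. Origin at the centre of its foot
- thermometer_case: bystander, loose: steel thermometer case, 150 x 24 x 16 mm, lying close beside the other long side of the tray. Origin: centre of its underside, x along it
- enamel_cup: bystander, loose: white enamel cup with its lid on, 83 mm wide (handle 66 mm out to its +y), 95 mm tall with the knob. Origin at the centre of its foot
- cover_tray: bystander, loose: blue box-like eyedrop tray for bottles 120 x 170 mm, 50 mm tall, with a half-open sliding cover that overhangs its +x side by 44 mm. Origin: centre of its underside
- ointment_jar: bystander, loose: small amber jar with white cap, 44 mm wide, about 36 mm tall. Origin at the centre of its foot
- cotton_jar: bystander, loose: white round jar with a wooden lid, 68 mm wide, 80 mm tall. Origin at the centre of its foot
There are look-alikes about, which are no part of the job. There is more than one size of the tray; the one meant has the size given above.

How it is judged:
On the way, in this order (a step that is already met when the one before it is completed fails the run):
1. the first lid, at the hinge end, is shut (value of joint lid1 below 0.12 rad), for 0.05 s.
2. then the middle lid (value of joint lid4 below 0.12 rad), for 0.05 s.
3. then the last lid (value of joint lid7 below 0.12 rad), for 0.05 s.
At the end, for the whole second after the job is handed in: all seven lids are within 0.12 rad (3 mm at the free edge) of shut; the tray rests flat on the cart within 20 mm of where it was; every bystander stands upright within 20 mm of where it was (value of joint each of lid1, lid2, lid3, lid4, lid5, lid6, lid7 below 0.12 rad and distance of each of tray, dropper_bottle, thermometer_case, enamel_cup, cover_tray, ointment_jar, cotton_jar from where it was at the start of the episode below 0.02 m and height (world z) of tray below 0.004 m and angle between tray's own z axis and vertical below 0.05 rad and linear speed of tray below 0.02 m/s and angle between each of dropper_bottle, thermometer_case, enamel_cup, cover_tray, ointment_jar, cotton_jar's own z axis and vertical below 0.2 rad); the robot touches nothing.
It fails at once if the tray is lifted, tipped or shoved more than 20 mm (height (world z) of tray above 0.006 m or angle between tray's own z axis and vertical above 0.1 rad or distance of tray from where it was at the start of the episode above 0.02 m).
It fails at once if a lid is bent back past upright (1.6 rad) (value of joint any of lid1, lid2, lid3, lid4, lid5, lid6, lid7 above 1.6 rad).
It fails at once if the fingers press on the tray or its lids with more than 30 N (contact force between the fingers and tray above 30 N).
It fails at once if a bystander is moved more than 20 mm or tipped (distance of any of dropper_bottle, thermometer_case, enamel_cup, cover_tray, ointment_jar, cotton_jar from where it was at the start of the episode above 0.02 m or angle between any of dropper_bottle, thermometer_case, enamel_cup, cover_tray, ointment_jar, cotton_jar's own z axis and vertical above 0.2 rad).
It also fails if it takes over 34 s, if anything falls off the work surface, if the arm or the gripper's body presses on something with over 40 N, if the wrist force passes 120 N, or if a joint passes its speed limit or range.

## Working session

There is one attempt and no reset: what is moved stays moved. The work goes in short steps, Python scripts to look and compute and a shell command to move; the robot and the scene stay as the last step left them, time stands still between calls to the robot, and variables do not carry over. Pictures are saved under pics/ and viewed, and the job is handed in when it is done.

```bash
mkdir -p pics
python3 - <<'E'
from workcell import robot, viewer
import cv2
print(robot.state())
for n in ("scene","top","wrist"):
    c=viewer.calibration(n); print(n,c)
    cv2.imwrite(f"pics/{n}0.png",viewer.read_camera(n)[:,:,::-1])
E
```

```text
{'time': 0.0, 'joint_pos': array([ 1.16031023e+00,  3.09020931e-01,  1.63519348e+00,  5.96207620e-06,
        1.19969645e+00, -6.96935698e-02]), 'joint_velocities': array([-1.35531810e-04,  8.55854601e-04, -1.63660439e-03, -1.68591140e-05,
       -2.66590033e-03,  1.27469594e-03]), 'joint_torque': array([-1.38411207e-03, -4.15261638e+01, -2.76657468e+01, -3.64396310e-04,
        1.05106123e-02, -4.48048894e-06]), 'eef_pos': array([0.20857374, 0.58826145, 0.2161339 ]), 'orientation': array([-3.13928046e+00, -1.66970882e-04,  2.80079777e+00]), 'wrist_force': array([ 0.40036102, -0.22300543,  0.09689435]), 'moment': array([-0.0194684 ,  0.05473373,  0.00696282]), 'grip_width': 1.0006010556958163}
scene {'vfov': 48.92413362663493, 'cx': 275.8197658393087, 'cy': 204.1401314420004, 'pose': array([[-0.38862181,  0.592797  , -0.70538273,  1.17730106],
       [ 0.92135856,  0.24299073, -0.30340388,  0.28080775],
       [-0.00845545, -0.76781979, -0.64061009,  0.62952628],
       [ 0.        ,  0.        ,  0.        ,  1.        ]])}
top {'vfov': 42.24912080853581, 'cx': 291.78674919174, 'cy': 207.90205904362648, 'pose': array([[ 1.95891792e-02, -9.91174822e-01,  1.31105822e-01,
         3.71381714e-01],
       [-9.99804801e-01, -1.97575096e-02,  1.68518526e-05,
         1.15940245e-02],
       [ 2.57362141e-03, -1.31080560e-01, -9.91368379e-01,
         1.18957610e+00],
       [ 0.00000000e+00,  0.00000000e+00,  0.00000000e+00,
         1.00000000e+00]])}
wrist {'vfov': 61.53756723481633, 'cx': 282.8615845490429, 'cy': 217.63208943396066, 'pose': array([[ 0.33366155,  0.90842249,  0.25187012,  0.14456142],
       [ 0.94269215, -0.32118528, -0.09039656,  0.61285366],
       [-0.00122129,  0.26759784, -0.96352992,  0.37278924],
       [ 0.        ,  0.        ,  0.        ,  1.        ]])}
```

View pics/scene0.png

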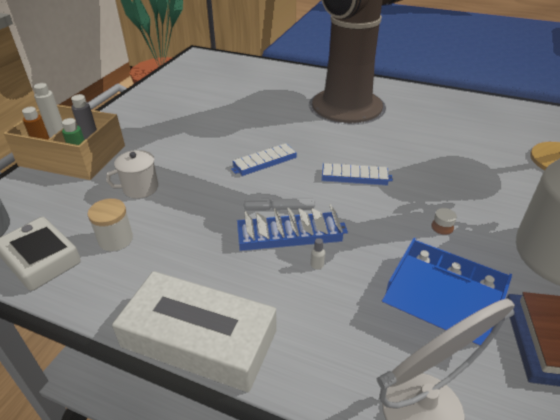

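View pics/top0.png

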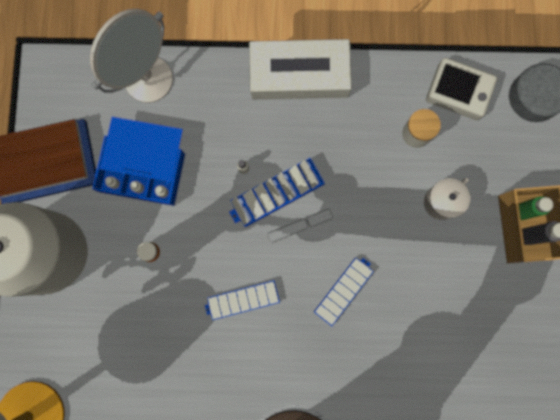

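View pics/wrist0.png

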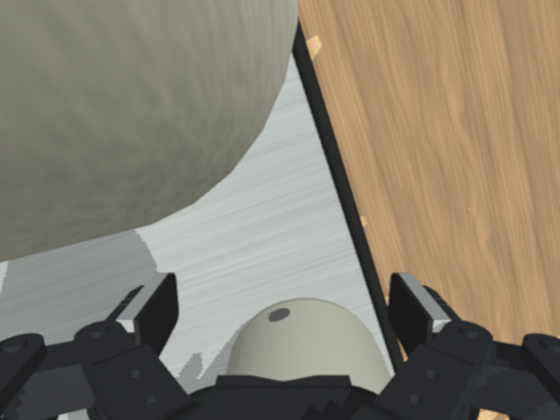

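Top view: the open-lid tray runs from its lug at about (234,215) to the far end at (322,180). The dropper bottle is at (243,165) and the case at (300,226). Next I'll measure at a larger scale.

```bash
cat > h.py <<'E'
import numpy as np, cv2
from workcell import robot, viewer
def K(c,H=420):
    f=H/2/np.tan(np.radians(c['vfov'])/2); return f
def proj(n,P,c=None):
    c=c or viewer.calibration(n); T=np.linalg.inv(c['pose']); P=np.atleast_2d(P)
    q=P@T[:3,:3].T+T[:3,3]; f=K(c)
    return np.c_[q[:,0]/q[:,2]*f+c['cx'],q[:,1]/q[:,2]*f+c['cy']]
def back(n,uv,z,c=None):
    c=c or viewer.calibration(n); f=K(c); uv=np.atleast_2d(uv)
    d=np.c_[(uv[:,0]-c['cx'])/f,(uv[:,1]-c['cy'])/f,np.ones(len(uv))]@c['pose'][:3,:3].T
    o=c['pose'][:3,3]; return o+d*((z-o[2])/d[:,2])[:,None]
E
python3 - <<'E'
from h import *
im=cv2.imread('pics/top0.png'); cv2.imwrite('pics/topz.png',cv2.resize(im[145:255,215:345],None,fx=6,fy=5.4545,interpolation=cv2.INTER_CUBIC) if 0 else cv2.resize(im[150:250,215:345],None,fx=6,fy=6,interpolation=cv2.INTER_CUBIC))
im=cv2.imread('pics/scene0.png'); cv2.imwrite('pics/scenez.png',cv2.resize(im[190:280,230:360],None,fx=6,fy=6,interpolation=cv2.INTER_CUBIC))
# blue mask
im=cv2.imread('pics/top0.png');hsv=cv2.cvtColor(im,cv2.COLOR_BGR2HSV)
print(back('top',[[20,245],[125,50],[148,252],[243,165]],0.0).round(3))
E
```

```text
[[0.435 0.604 0.   ]
 [0.886 0.401 0.   ]
 [0.425 0.323 0.   ]
 [0.623 0.122 0.   ]]
```

View pics/topz.png

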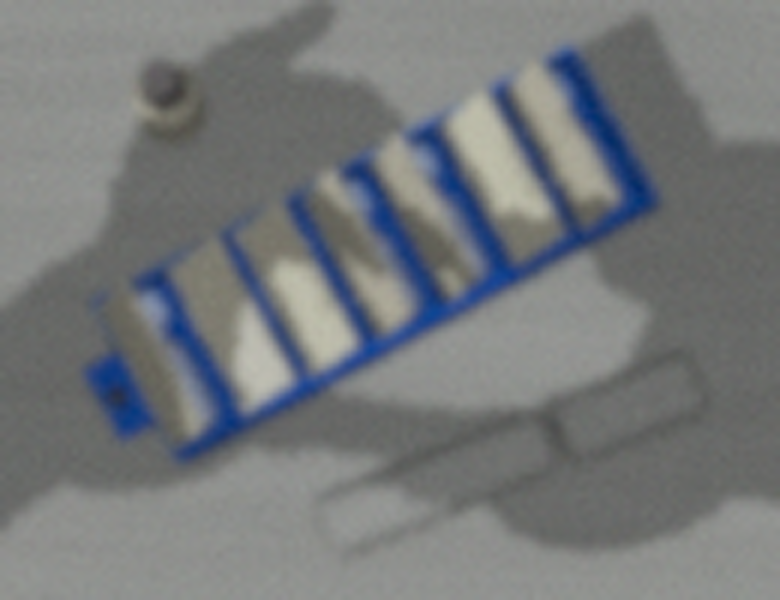

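View pics/scenez.png

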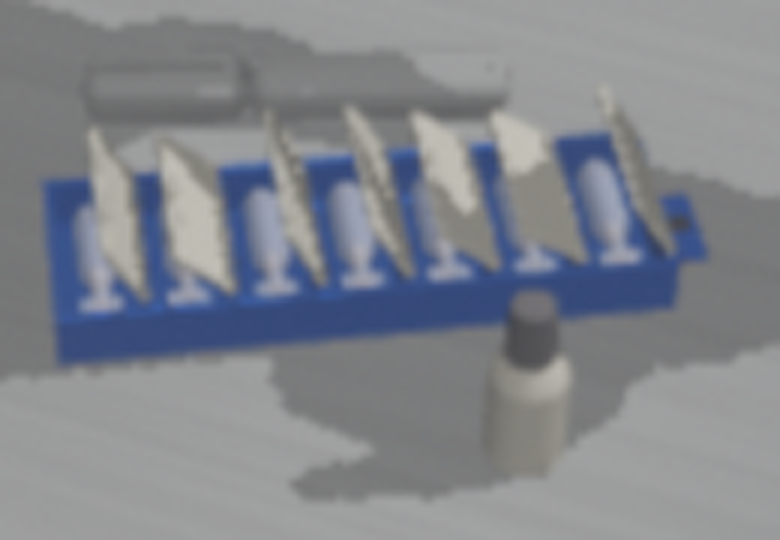

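Run:
```python
from h import *
from scipy.optimize import least_squares
t=lambda x,y:(x/6+215,y/6+150); s=lambda x,y:(x/6+230,y/6+190)
# tray pts mm, pix
Z=23
top=[((99.5,33,Z),t(570,48)),((99.5,-33,Z),t(657,200)),((-99.5,-33,0),t(182,462)),((-114.5,-7.5,8),t(125,436)),((-114.5,7.5,8),t(86,375))]
sc=[((99.5,-33,Z),s(43,182)),((99.5,33,Z),s(57,318)),((99.5,33,0),s(60,362)),((-99.5,33,Z),s(680,262)),((-99.5,33,0),s(676,302)),((-114.5,7.5,8),s(706,255))]
def W(p,P):
    c,n=np.cos(p[2]),np.sin(p[2]); P=np.array(P,float)/1e3
    return np.c_[P[:,0]*c-P[:,1]*n+p[0],P[:,0]*n+P[:,1]*c+p[1],P[:,2]]
def r(p,sets=None):
    o=[]
    for n,L in sets or (('top',top),('scene',sc)):
        o.append((proj(n,W(p,[a for a,_ in L]))-np.array([b for _,b in L])).ravel())
    return np.concatenate(o)
p0=[.55,.05,-1.1]
for S in (None,(('top',top),),(('scene',sc),)):
    R=least_squares(r,p0,args=(S,)); print(R.x.round(4),R.fun.round(1))
p=least_squares(r,p0).x
row=W(p,[(-114,0,0),(-98,0,25),(98,0,25)]);print(row.round(4))
from scipy.spatial.transform import Rotation as Ro
st=robot.state();print(Ro.from_euler('xyz',st['orientation']).as_matrix().round(3))
```

```text
[ 0.5609  0.0436 -1.0533] [ 0.2 -0.9  0.3 -0.2 -0.4  0.6 -2.8 -2.4  0.6  1.8 -0.1 -1.1 -0.5 -0.4
 -0.3  0.9  0.1 -0.4 -0.2  1.6 -0.3 -3.2]
[ 0.5605  0.0427 -1.0511] [ 0.5 -0.8  0.7 -0.1  0.1  0.9 -2.3 -2.1  1.   2.1]
[ 0.5616  0.0444 -1.0592] [ 0.2 -1.  -0.4 -0.2 -0.2  1.1  0.4  0.2  0.1  2.2  0.  -2.6]
[[ 0.5045  0.1426  0.    ]
 [ 0.5125  0.1287  0.025 ]
 [ 0.6094 -0.0416  0.025 ]]
[[-0.942  0.334 -0.001]
 [ 0.334  0.942 -0.002]
 [ 0.    -0.002 -1.   ]]
```

Run:
```python
from h import *
P=[[.209,.589,.217],[.209,.589,.3],[.209,.589,.4],[.435,.6,0],[.4,.5,.2],[.05,.55,0]]
for n in('top','scene'):print(n,proj(n,P).round(0).tolist())
# dome candidates: triangulate centre top(20,245), scene(550,230)
for z in(0,.05,.1,.15,.2,.25,.3):print(z,back('top',[[4,245],[30,410]],z)[:,:2].round(3).tolist(),back('scene',[[558,190],[550,155]],z)[:,:2].round(3).tolist(), back('wrist',[[280,315],[150,100]],z)[:,:2].round(3).tolist())
```

```text
top [[-44.0, 368.0], [-76.0, 376.0], [-124.0, 389.0], [22.0, 245.0], [21.0, 259.0], [30.0, 430.0]]
scene [[635.0, 106.0], [658.0, 62.0], [691.0, 2.0], [603.0, 271.0], [585.0, 157.0], [562.0, 155.0]]
0 [[0.434, 0.639], [0.089, 0.553]] [[0.205, 0.536], [0.062, 0.524]] [[0.354, 0.535], [0.082, 0.493]]
0.05 [[0.432, 0.612], [0.101, 0.531]] [[0.282, 0.516], [0.15, 0.505]] [[0.326, 0.545], [0.09, 0.509]]
0.1 [[0.429, 0.586], [0.113, 0.508]] [[0.359, 0.496], [0.239, 0.486]] [[0.298, 0.556], [0.099, 0.525]]
0.15 [[0.426, 0.56], [0.125, 0.485]] [[0.437, 0.475], [0.328, 0.466]] [[0.27, 0.566], [0.107, 0.541]]
0.2 [[0.424, 0.533], [0.137, 0.462]] [[0.514, 0.455], [0.416, 0.447]] [[0.242, 0.577], [0.116, 0.557]]
0.25 [[0.421, 0.507], [0.149, 0.439]] [[0.591, 0.435], [0.505, 0.428]] [[0.214, 0.587], [0.124, 0.573]]
0.3 [[0.419, 0.481], [0.16, 0.417]] [[0.668, 0.414], [0.593, 0.408]] [[0.186, 0.598], [0.132, 0.589]]
```

```bash
python3 -m handwheel '{"translation":[[0,0,-5],[0,0,-10],[-3.5,-2.6,-10],[-7,-5.2,-10],[-10.5,-7.8,-10]],"turn":[[0,0,0],[0,0,0],[0,0,0],[0,0,0],[0,0,0]],"grip":[0,0,0,0,0]}' 20
```

```text
time: 0.65
eef_pos: [0.2822, 0.4794, 0.3176]
orientation: [3.141, 0.0, 2.802]
wrist_force: [0.0, 0.0, 0.2]
grip_width: 0.145
```

```bash
python3 -m handwheel '{"translation":[[-4,-3,0],[-8,-6,0],[-12,-9,0],[-16,-12,0],[-20,-15,0]],"turn":[[0,0,8],[0,0,16],[0,0,24],[0,0,32],[0,0,40.7]],"grip":[0,0,0,0,0]}'
```

```text
time: 1.15
eef_pos: [0.4207, 0.2704, 0.3172]
orientation: [3.141, -0.0, 2.087]
wrist_force: [0.2, 0.2, -0.2]
grip_width: 0.001
```

```bash
python3 -m handwheel '{"translation":[[-3.6,0.2,3],[-7.3,0.5,6],[-11,0.8,9],[-14.5,1,13],[-14.5,1,15]],"turn":[[0,0,0],[0,0,0],[0,0,0],[0,0,0],[0,0,0]],"grip":[0,0,0,0,0]}'
python3 - <<'E'
from h import *
st=robot.state();print(st['eef_pos'],st['orientation'])
np.save('cw.npy',viewer.calibration('wrist'),allow_pickle=True)
for n in('wrist','scene','top'):cv2.imwrite(f'pics/{n}1.png',viewer.read_camera(n)[:,:,::-1])
im=cv2.imread('pics/scene1.png');cv2.imwrite('pics/scene1z.png',cv2.resize(im[100:300,160:420],None,fx=3,fy=3,interpolation=cv2.INTER_CUBIC))
E
```

```text
time: 1.65
eef_pos: [0.5012, 0.148, 0.1645]
orientation: [-3.138, 0.0, 2.088]
wrist_force: [-0.7, 0.1, 0.4]
grip_width: 0.001
[0.50121563 0.14796676 0.16445531] [-3.13836453e+00  4.55446124e-04  2.08849245e+00]
```

View pics/wrist1.png

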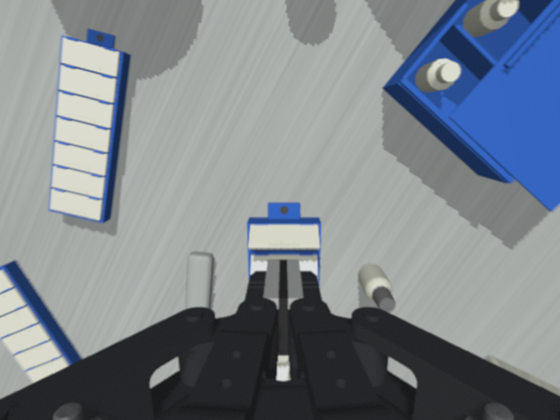

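View pics/scene1z.png

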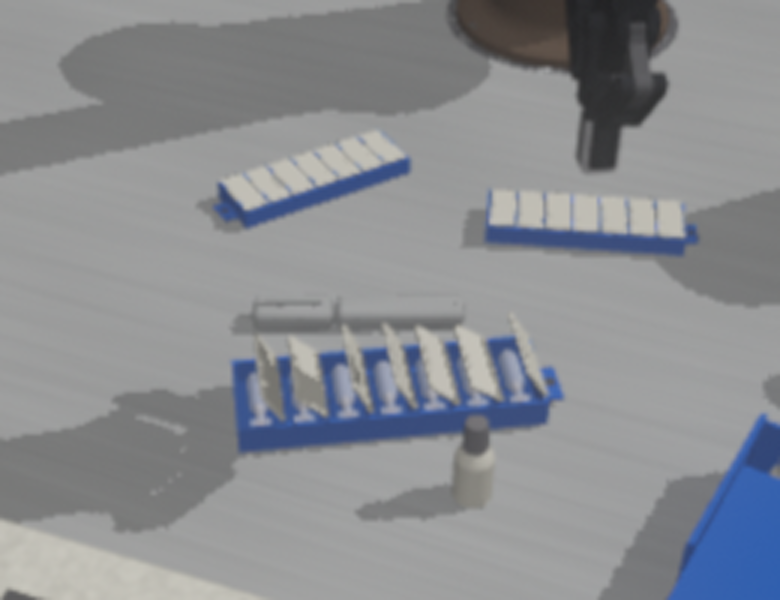

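Run:
```python
from h import *
c=np.load('cw.npy',allow_pickle=True).item()
p=np.array([.5609,.0436]);a=-1.0533;d=np.array([np.cos(a),np.sin(a)]);n=np.array([-d[1],d[0]])
for uv,z in (((269,203),.008),((300,203),.008),((248,219),.023),((321,219),.023),((200,255),.016),((372,268),.0)):
    q=back('wrist',uv,z,c)[0,:2]-p; print(uv,(q@d*1e3).round(1),(q@n*1e3).round(1))
q=robot.state()['eef_pos'][:2]-p;print(q@d*1e3,q@n*1e3)
```

```text
(269, 203) -116.5 -12.6
(300, 203) -116.5 15.6
(248, 219) -105.6 -30.5
(321, 219) -105.6 33.5
(200, 255) -68.9 -76.5
(372, 268) -49.2 87.7
-123.54147290941752 -0.561538753822064
```

Wrist view: the gripper is centred on the row, with the lug at (284,203). My plan is several gentle passes, each lower than the last, so contact stays well away from the hinges. First I descend in front of lid1.

```bash
python3 -m handwheel '{"translation":[[0,0.2,3],[0,0.2,6],[0,0.2,9],[0,0.2,10.5],[0,0.2,10.5]],"turn":[[0,0,0],[0,0,0],[0,0,0],[0,0,0],[0,0,0]],"grip":[0,0,0,0,0]}'
python3 - <<'E'
from h import *
st=robot.state();print(st['eef_pos'],st['wrist_force'])
cv2.imwrite('pics/s2.png',viewer.read_camera('scene')[:,:,::-1]); cv2.imwrite('pics/w2.png',viewer.read_camera('wrist')[:,:,::-1])
im=cv2.imread('pics/s2.png');P=st['eef_pos']+[0,0,-.019];print(proj('scene',P))
cv2.imwrite('pics/s2z.png',cv2.resize(im[150:270,220:380],None,fx=5,fy=5,interpolation=cv2.INTER_CUBIC))
E
```

```text
time: 2.3
eef_pos: [0.5017, 0.1532, 0.0618]
orientation: [-3.139, -0.001, 2.094]
wrist_force: [-0.7, -0.8, -0.0]
grip_width: -0.002
[0.50167472 0.15324232 0.06181401] [-0.69278786 -0.80712759 -0.0390604 ]
[[353.51585023 213.97334677]]
```

View pics/s2z.png

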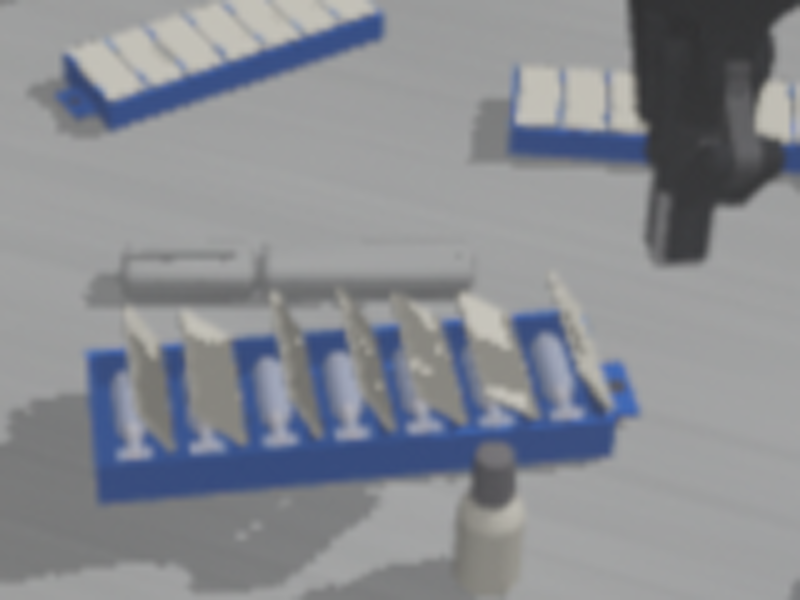

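View pics/w2.png

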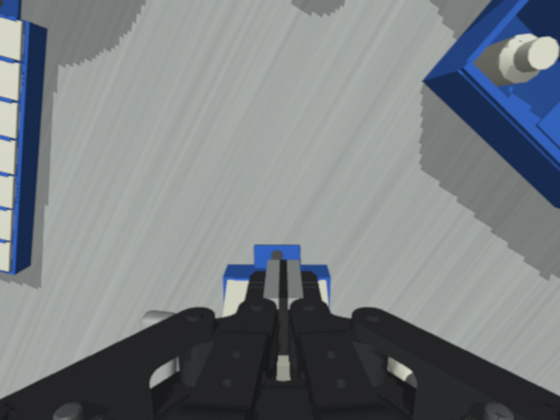

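Run:
```python
from h import *
st=robot.state();print(st['time'],st['eef_pos'],st['orientation'])
for dz in(-.019,0,.01,.02):
    print(dz,proj('scene',[[.5012,.148,.1645+dz],[.5017,.1532,.0618+dz],st['eef_pos']+[0,0,dz]]).round(1).tolist())
print(proj('scene',[[.5045,.1426,.008]]))
```

```text
2.4 [0.50410306 0.15349106 0.06407478] [3.13894826e+00 7.55986391e-04 2.09341188e+00]
-0.019 [[356.4, 169.9], [353.5, 214.0], [353.4, 213.9]]
0 [[357.5, 161.1], [354.5, 206.5], [354.4, 206.3]]
0.01 [[358.1, 156.4], [355.0, 202.4], [354.9, 202.3]]
0.02 [[358.8, 151.6], [355.6, 198.3], [355.5, 198.1]]
[[346.16230647 226.75089283]]
```

Run:
```python
from h import *
c=np.load('cw.npy',allow_pickle=True).item()
e=np.array([.5012,.148,.1645]);d=np.array([-.4935,.8698,0])
for dz in(-.019,0,.01,.02): print(dz,proj('wrist',[e+[0,0,dz],e+d*.011+[0,0,dz]],c).round(1).tolist())
im=cv2.imread('pics/wrist1.png');cv2.imwrite('pics/w1z.png',cv2.resize(im[190:340,190:390],None,fx=4,fy=4,interpolation=cv2.INTER_CUBIC))
im=cv2.imread('pics/top1.png');cv2.imwrite('pics/t1z.png',cv2.resize(im[120:270,150:350],None,fx=4,fy=4,interpolation=cv2.INTER_CUBIC));print(proj('top',[e-[0,0,.019],e]))
```

```text
-0.019 [[281.8, 254.9], [281.8, 235.3]]
0 [[281.6, 269.5], [281.6, 248.0]]
0.01 [[281.5, 278.6], [281.5, 255.9]]
0.02 [[281.3, 288.8], [281.4, 264.8]]
[[221.25538467 210.73854695]
 [219.99533121 209.48012992]]
```

View pics/w1z.png

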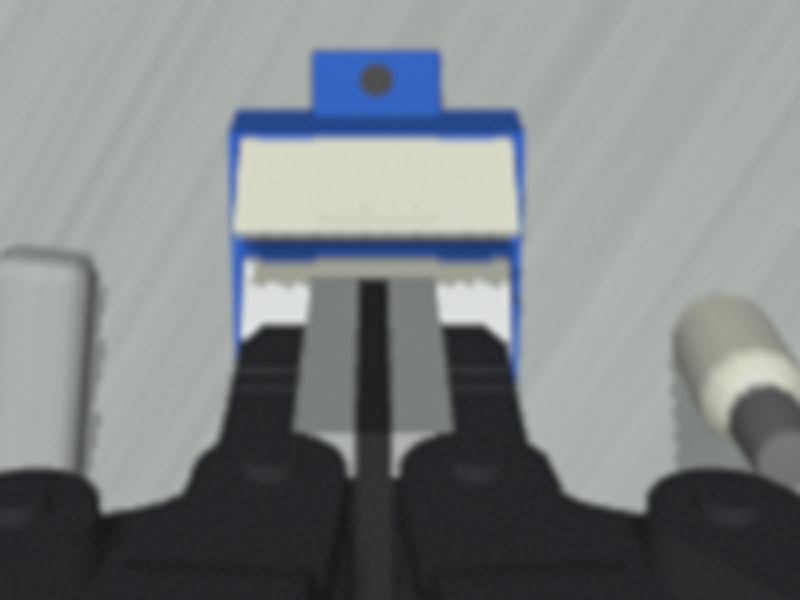

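View pics/t1z.png

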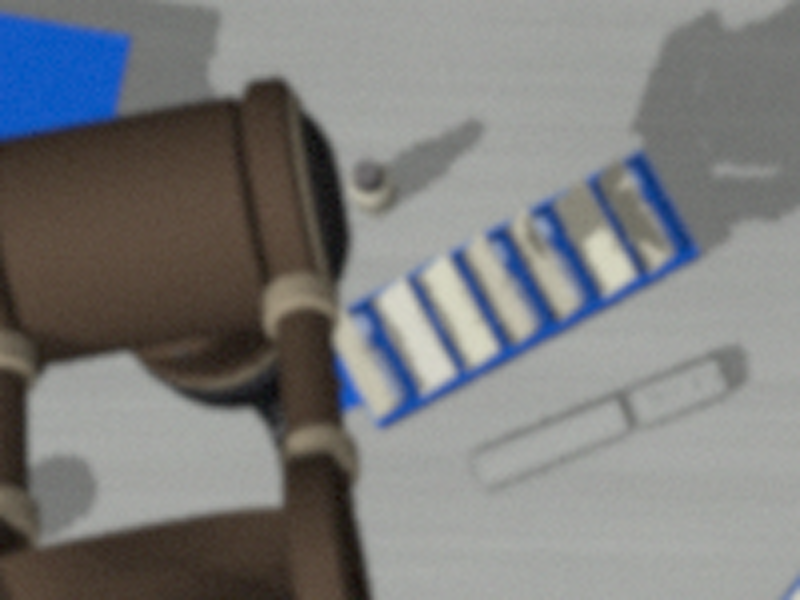

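The fingertips look about 3 cm higher in the pictures than the 19 mm figure implies. I'll lower a bit, still in front of the tray, and check again.

```bash
python3 -m handwheel '{"translation":[[0,0,0.8],[0,0,1.6],[0,0,1.6]],"turn":[[0,0,0],[0,0,0],[0,0,0]],"grip":[0,0,0]}'
python3 - <<'E'
from h import *
st=robot.state();print(st['eef_pos'],st['wrist_force'])
cv2.imwrite('pics/s3.png',viewer.read_camera('scene')[:,:,::-1]); 
st=robot.state();print(st['eef_pos'],st['wrist_force'])
im=cv2.imread('pics/s3.png')
e=st['eef_pos'];P=e+[0,0,-.019]
x=np.array([-.4935,.8698,0])*.011;y=np.array([.8698,.4935,0])*.0145
for i,(a,b) in enumerate(((1,1),(1,-1),(-1,-1),(-1,1))):
    u,v=proj('scene',P+a*x+b*y)[0];print(u,v)
z=cv2.resize(im[150:270,220:380],None,fx=5,fy=5,interpolation=cv2.INTER_CUBIC)
for dz,col in((-.019,(0,0,255)),(0,(0,255,0))):
  q=np.array([(proj('scene',e+[0,0,dz]+a*x+b*y)[0]-[220,150])*5 for a,b in((1,1),(1,-1),(-1,-1),(-1,1))]).astype(int)
  cv2.polylines(z,[q],True,col,1)
cv2.imwrite('pics/s3z.png',z)
E
```

```text
time: 2.7
eef_pos: [0.5022, 0.1524, 0.0459]
orientation: [-3.14, -0.0, 2.092]
wrist_force: [-0.1, -0.7, -0.3]
grip_width: -0.003
[0.50217752 0.15241245 0.0458525 ] [-0.09636346 -0.74549598 -0.29385915]
[0.5023085  0.1524122  0.04605796] [-0.36928929  0.52401396 -0.76036585]
359.6194468646748 224.64670270125856
355.87727883705463 214.83140363614663
344.9705225936386 215.75806616794145
348.44893649469356 225.61688944383047
```

View pics/s3z.png

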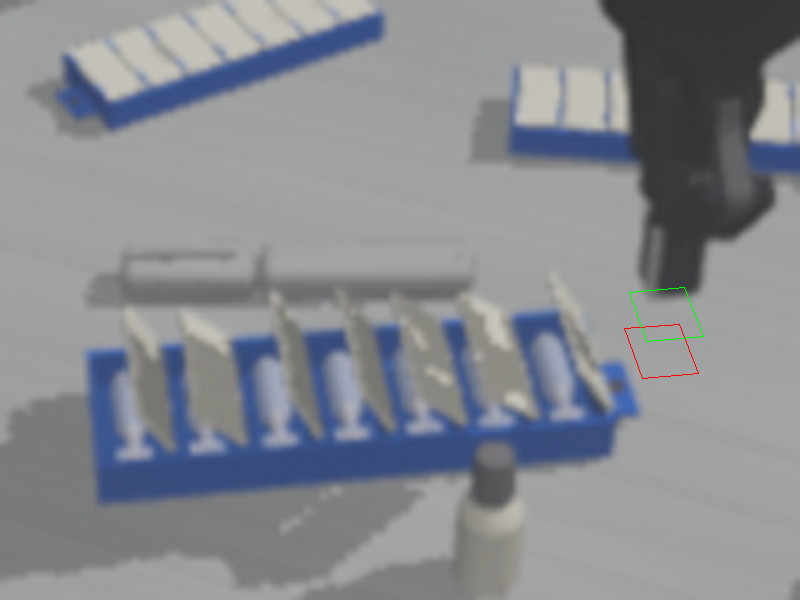

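Run:
```python
from h import *
c=np.load('cw.npy',allow_pickle=True).item()
e=np.array([.5012,.148,.1645]);X=np.array([-.4935,.8698,0]);Y=np.array([.8698,.4935,0])
im=cv2.imread('pics/scene1.png');cv2.imwrite('pics/s1f.png',cv2.resize(im[90:170,320:410],None,fx=7,fy=7,interpolation=cv2.INTER_CUBIC))
for dz in(-.03,-.019,-.01,0,.01,.02):
    a=back('scene',[365,156],.1645+dz)[0]-e;b=back('wrist',[299,260],.1645+dz,c)[0]-e;b2=back('wrist',[312.5,271],.1645+dz,c)[0]-e
    print(dz,[((v@X*1e3).round(1),(v@Y*1e3).round(1)) for v in(a,b,b2)])
# cross-check wrist calibration with bystander: look-alike tray lug etc
for uvw,uvt in (((89,30),None),):
    pass
# lookalike left tray corners in wrist1: (62,36),(49,211) rim ; top: 
print(back('wrist',[[50,213],[107,222],[62,36],[119,52]],.02,c).round(3))
print(back('top',[[317,318],[327,324]],.02).round(3))
```

```text
-0.03 [(np.float64(32.4), np.float64(-57.0)), (np.float64(-7.4), np.float64(9.7)), (np.float64(-14.1), np.float64(17.5))]
-0.019 [(np.float64(26.9), np.float64(-41.2)), (np.float64(-2.9), np.float64(9.2)), (np.float64(-9.2), np.float64(16.6))]
-0.01 [(np.float64(22.3), np.float64(-28.3)), (np.float64(0.8), np.float64(8.8)), (np.float64(-5.2), np.float64(15.7))]
0 [(np.float64(17.2), np.float64(-13.9)), (np.float64(4.9), np.float64(8.3)), (np.float64(-0.7), np.float64(14.8))]
0.01 [(np.float64(12.2), np.float64(0.4)), (np.float64(9.1), np.float64(7.8)), (np.float64(3.8), np.float64(13.9))]
0.02 [(np.float64(7.1), np.float64(14.8)), (np.float64(13.2), np.float64(7.3)), (np.float64(8.2), np.float64(13.1))]
[[0.328 0.037 0.02 ]
 [0.375 0.055 0.02 ]
 [0.287 0.178 0.02 ]
 [0.33  0.189 0.02 ]]
[[ 0.292 -0.046  0.02 ]
 [ 0.28  -0.068  0.02 ]]
```

View pics/s1f.png

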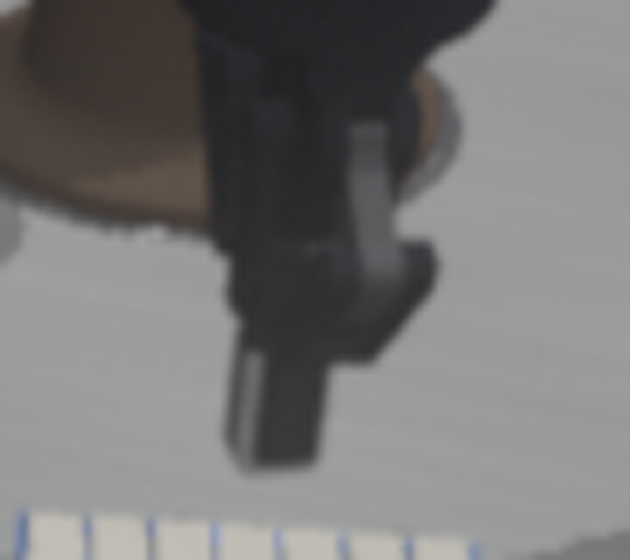

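Triangulating with two cameras also puts the tips above the TCP, which contradicts the text. I'll settle it with a gentle sweep over lid1 from the safe height.

```bash
python3 -m handwheel '{"translation":[[0,0,-1.6],[-1,0,-1.6],[-2,0,-1.6],[-3,0,-1.6],[-3,0,-1.6]],"turn":[[0,0,0],[0,0,0],[0,0,0],[0,0,0],[0,0,0]],"grip":[0,0,0,0,0]}'
cat > look.py <<'E'
import sys
from h import *
st=robot.state();e=st['eef_pos']
p=np.array([.5609,.0436]);a=-1.0533;d=np.array([np.cos(a),np.sin(a)]);n=np.array([-d[1],d[0]])
print(e.round(4),'row',((e[:2]-p)@d*1e3).round(1),((e[:2]-p)@n*1e3).round(1),st['wrist_force'].round(1))
im=viewer.read_camera('scene')[:,:,::-1];k=sys.argv[1]
z=cv2.resize(im[150:270,220:380],None,fx=5,fy=5,interpolation=cv2.INTER_CUBIC)
cv2.imwrite(f'pics/{k}.png',z)
E
python3 look.py a1
```

```text
time: 3.25
eef_pos: [0.5185, 0.125, 0.062]
orientation: [-3.142, 0.0, 2.09]
wrist_force: [0.1, -0.2, -0.4]
grip_width: -0.001
[0.5185 0.125  0.062 ] row -91.7 3.4 [ 0.1 -0.2 -0.4]
```

View pics/a1.png

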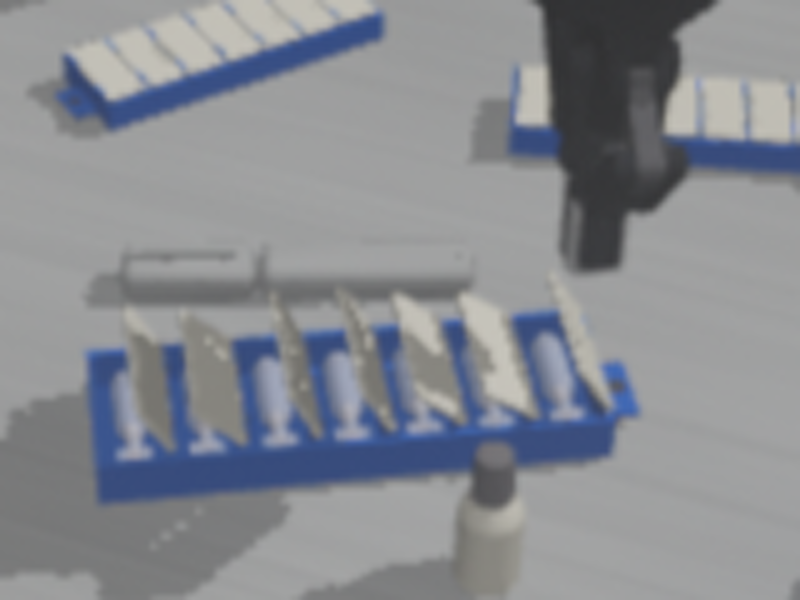

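Lid1 did not move and there was no force, so the tips really are higher than the text suggests. I'll step down 12 mm and repeat.

```bash
python3 -m handwheel '{"translation":[[3,-0.2,0],[3,-0.2,1.2],[2,-0.2,1.2],[1,-0.2,1.2],[0,-0.2,1.2]],"turn":[[0,0,0],[0,0,0],[0,0,0],[0,0,0],[0,0,0]],"grip":[0,0,0,0,0]}'
python3 look.py a2
```

```text
time: 3.8
eef_pos: [0.5171, 0.1242, 0.0505]
orientation: [3.141, 0.0, 2.092]
wrist_force: [-0.2, -1.0, -0.0]
grip_width: -0.0
[0.5171 0.1242 0.0505] row -91.7 1.8 [-0.2 -1.  -0. ]
```

View pics/a2.png

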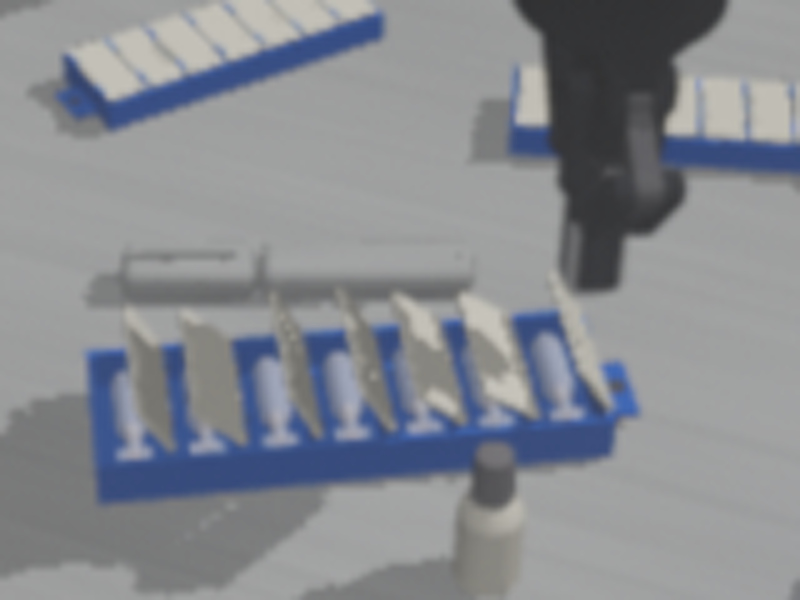

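Run:
```python
from h import *
cv2.imwrite('pics/w4.png',viewer.read_camera('wrist')[190:390,150:420,::-1].repeat(3,0).repeat(3,1)[:600,:800])
```

```text
(no output)
```

View pics/w4.png

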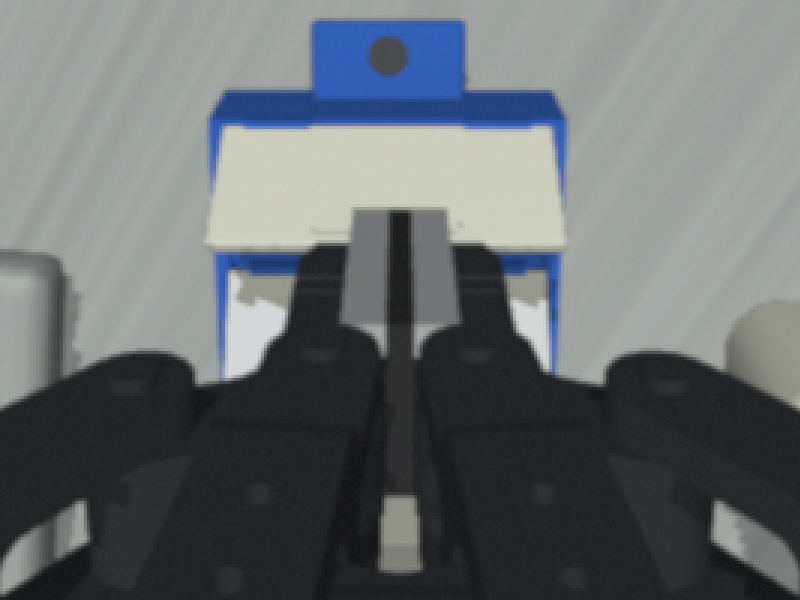

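```bash
python3 -m handwheel '{"translation":[[3,-0.2,0],[3,-0.2,1],[2,-0.2,1],[1,-0.2,1],[0,-0.2,1]],"turn":[[0,0,0],[0,0,0],[0,0,0],[0,0,0],[0,0,0]],"grip":[0,0,0,0,0]}'
python3 look.py a3
```

```text
time: 4.4
eef_pos: [0.5156, 0.1231, 0.0407]
orientation: [3.141, 0.001, 2.092]
wrist_force: [0.8, -0.8, 0.3]
grip_width: 0.006
[0.5156 0.1231 0.0407] row -91.5 -0.0 [ 0.8 -0.8  0.3]
```

View pics/a3.png

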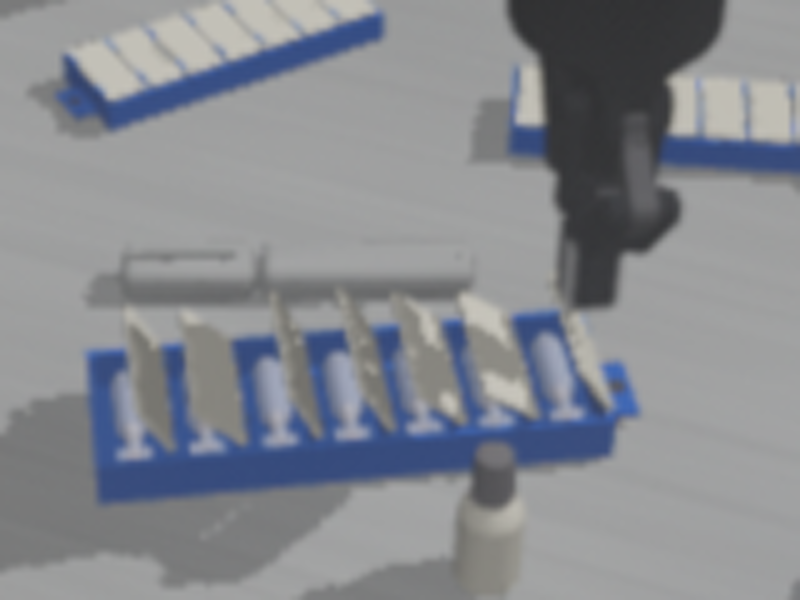

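```bash
python3 -m handwheel '{"translation":[[3,0,0],[3,0,0.8],[2,0,0.8],[1,0,0.8],[0,0,0.8]],"turn":[[0,0,0],[0,0,0],[0,0,0],[0,0,0],[0,0,0]],"grip":[0,0,0,0,0]}'
python3 look.py a4
```

```text
time: 4.95
eef_pos: [0.5156, 0.123, 0.0327]
orientation: [3.141, 0.001, 2.092]
wrist_force: [0.5, -0.2, -0.3]
grip_width: -0.003
[0.5156 0.123  0.0327] row -91.4 -0.1 [ 0.5 -0.2 -0.3]
```

View pics/a4.png

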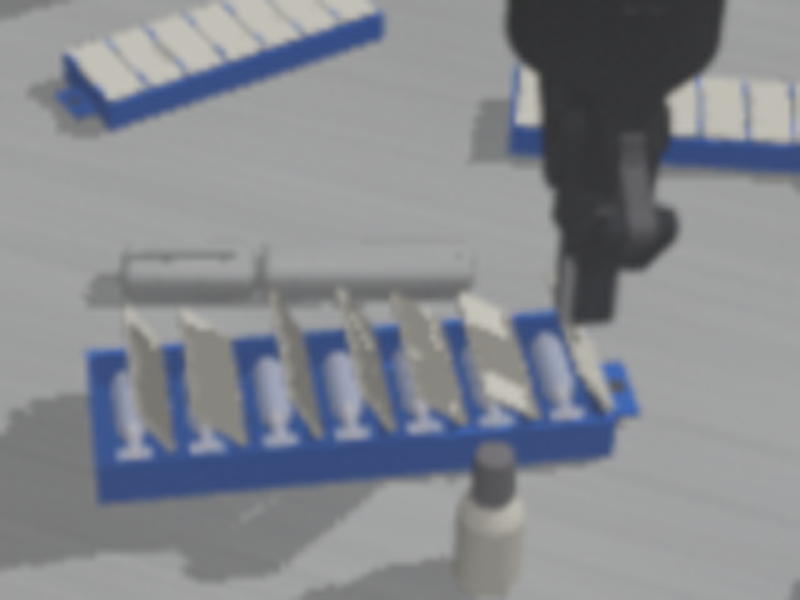

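```bash
python3 -m handwheel '{"translation":[[-1,0,0],[-2,0,0],[-3,0,0]],"turn":[[0,0,0],[0,0,0],[0,0,0]],"grip":[0,0,0]}'
python3 look.py a5
```

```text
time: 5.3
eef_pos: [0.5298, 0.0975, 0.0325]
orientation: [3.141, 0.0, 2.092]
wrist_force: [-0.5, 0.3, 0.4]
grip_width: -0.0
[0.5298 0.0975 0.0325] row -62.3 -0.3 [-0.5  0.3  0.4]
```

View pics/a5.png

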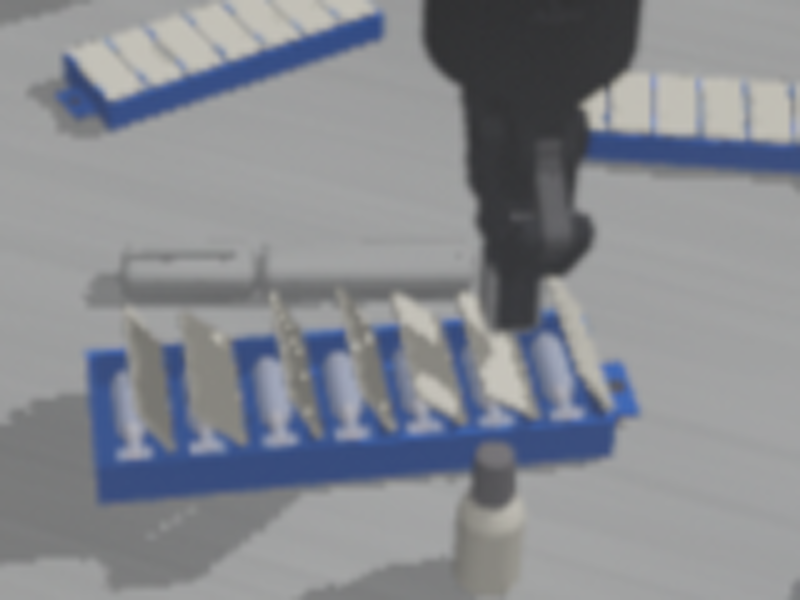

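The tips only grazed lid1's edge (it moved very slightly), so the tip sits about 13 mm above the TCP z reading. I'll go back to the start and make the first full pass with tips at about 40 mm.

```bash
python3 -m handwheel '{"translation":[[3,0,-1],[6,0,-1],[6,0,0.7],[4.5,0,0.7],[3,0,0.7]],"turn":[[0,0,0],[0,0,0],[0,0,0],[0,0,0],[0,0,0]],"grip":[0,0,0,0,0]}'
python3 look.py b1
```

```text
time: 5.85
eef_pos: [0.5146, 0.1235, 0.0252]
orientation: [-3.141, 0.0, 2.093]
wrist_force: [0.8, 0.0, 0.6]
grip_width: 0.001
[0.5146 0.1235 0.0252] row -92.4 -0.7 [0.8 0.  0.6]
```

View pics/b1.png

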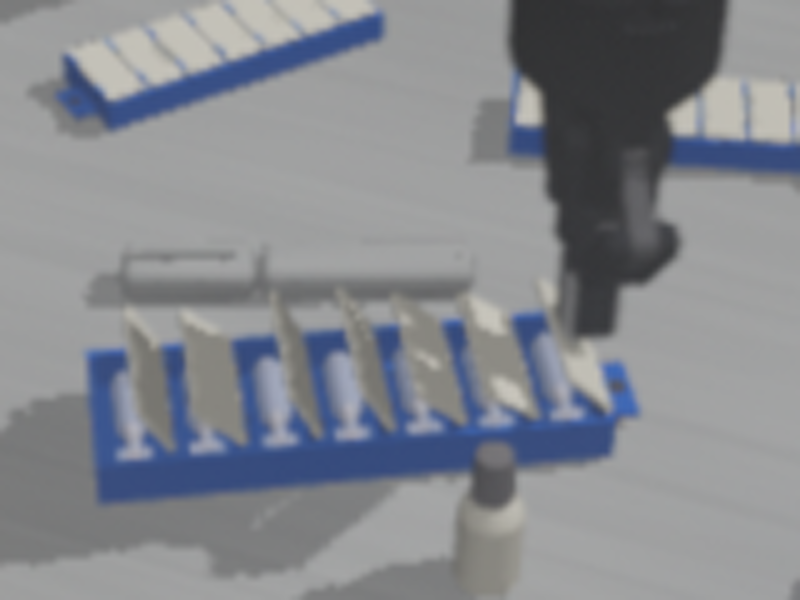

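Lid1 is folding with almost no force, so I'll continue the pass along the row.

```bash
python3 -m handwheel '{"translation":[[-1.5,0,0],[-3,0,0],[-4.5,0,0],[-6,0,0],[-7.5,0,0]],"turn":[[0,0,0],[0,0,0],[0,0,0],[0,0,0],[0,0,0]],"grip":[0,0,0,0,0]}'
python3 look.py b2
```

```text
time: 6.4
eef_pos: [0.5524, 0.0579, 0.0255]
orientation: [3.141, 0.0, 2.092]
wrist_force: [1.1, 0.2, -0.7]
grip_width: -0.003
[0.5524 0.0579 0.0255] row -16.6 -0.3 [ 1.1  0.2 -0.7]
```

View pics/b2.png

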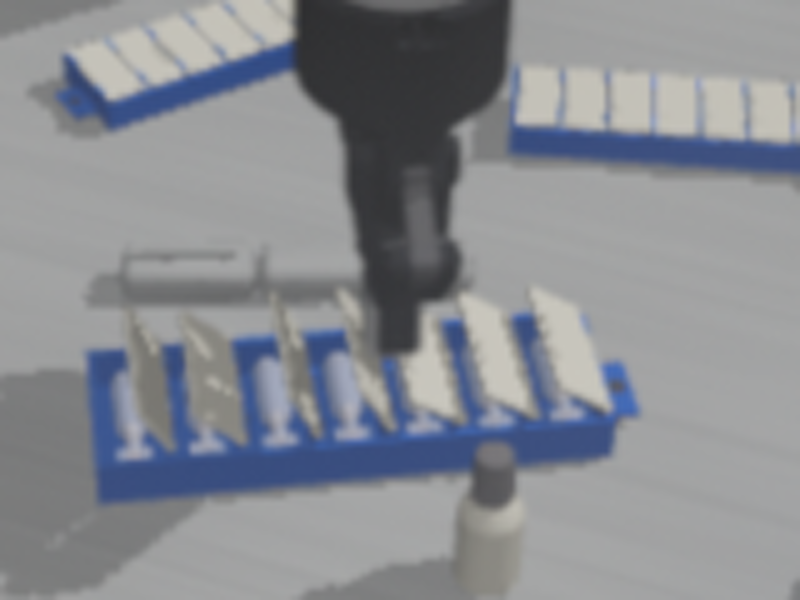

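The pass is working: lid1 now leans like lid2 and the tray has not moved. I'll finish this pass.

```bash
python3 -m handwheel '{"translation":[[-2,0,0],[-4,0,0],[-6,0,0],[-8,0,0],[-10,0,0]],"turn":[[0,0,0],[0,0,0],[0,0,0],[0,0,0],[0,0,0]],"grip":[0,0,0,0,0]}'
python3 -m handwheel '{"translation":[[-0.5,0,-2],[4,0,-2.5],[9,0,-2.5],[14,0,-2.5],[18.5,0,-2.5]],"turn":[[0,0,0],[0,0,0],[0,0,0],[0,0,0],[0,0,0]],"grip":[0,0,0,0,0]}'
python3 look.py b3
```

```text
time: 6.95
eef_pos: [0.6021, -0.0285, 0.0253]
orientation: [-3.142, -0.0, 2.092]
wrist_force: [-0.2, 0.2, 0.1]
grip_width: 0.001
time: 7.45
eef_pos: [0.5088, 0.134, 0.0505]
orientation: [3.141, -0.0, 2.091]
wrist_force: [0.4, 0.8, 0.2]
grip_width: -0.002
[0.5088 0.134  0.0505] row -104.4 -0.6 [0.4 0.8 0.2]
```

View pics/b3.png

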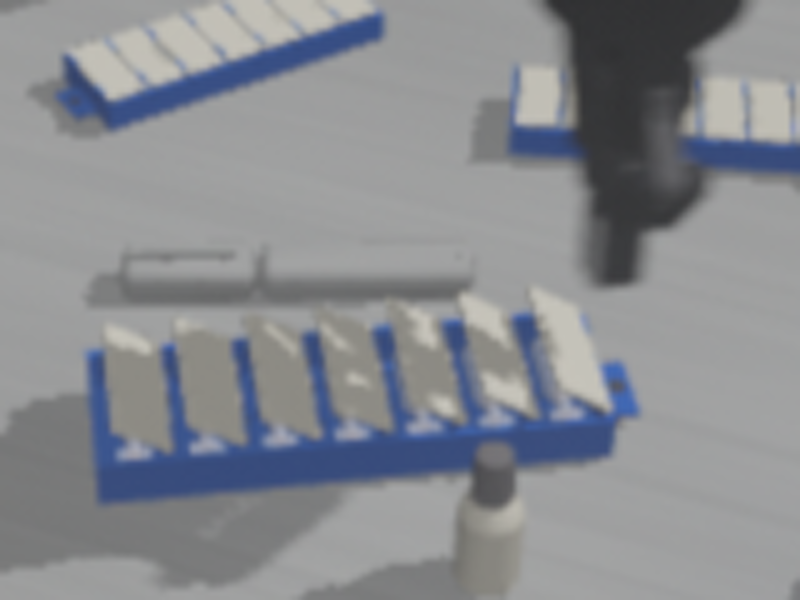

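All lids are now at about the same half-open angle. Second pass is 7–8 mm lower.

```bash
python3 -m handwheel '{"translation":[[1,0,0.5],[1,0,3.2],[-0.5,0,3.2],[-2,0,3.2],[-3.5,0,3.2]],"turn":[[0,0,0],[0,0,0],[0,0,0],[0,0,0],[0,0,0]],"grip":[0,0,0,0,0]}'
python3 -m handwheel '{"translation":[[-1.5,0,0],[-3,0,0],[-4.5,0,0],[-6,0,0],[-7.5,0,0]],"turn":[[0,0,0],[0,0,0],[0,0,0],[0,0,0],[0,0,0]],"grip":[0,0,0,0,0]}'
python3 look.py c1
```

```text
time: 8.0
eef_pos: [0.529, 0.1007, 0.0191]
orientation: [3.14, 0.001, 2.091]
wrist_force: [0.5, -0.3, 0.1]
grip_width: 0.001
time: 8.5
eef_pos: [0.5648, 0.0365, 0.0185]
orientation: [3.141, 0.0, 2.092]
wrist_force: [-0.3, -0.6, -0.2]
grip_width: -0.004
[0.5648 0.0365 0.0185] row 8.1 -0.1 [-0.3 -0.6 -0.2]
```

View pics/c1.png

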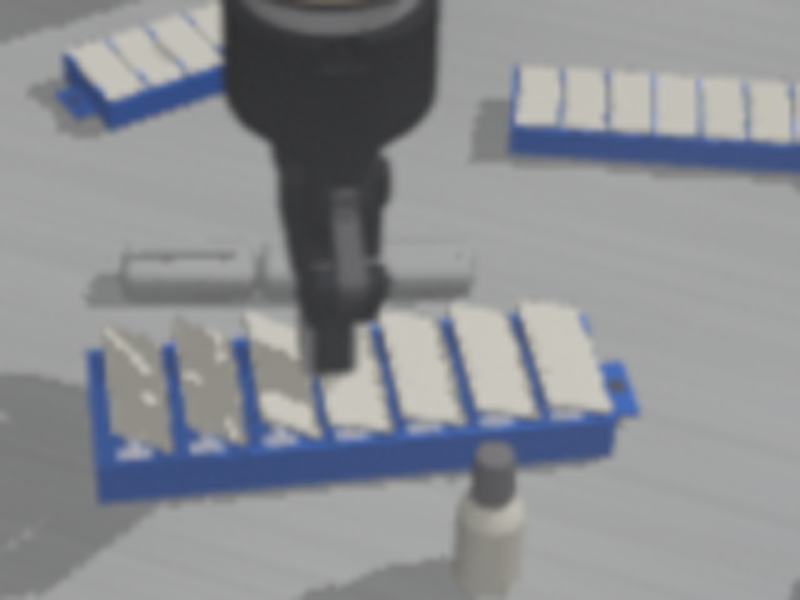

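```bash
python3 -m handwheel '{"translation":[[-2,0,0],[-4,0,0],[-6,0,0],[-8,0,0],[-8.5,0,-1.5]],"turn":[[0,0,0],[0,0,0],[0,0,0],[0,0,0],[0,0,0]],"grip":[0,0,0,0,0]}'
python3 -m handwheel '{"translation":[[4.5,0,-1],[9,0,-1],[13.5,0,-1],[17.5,0,-1],[21.5,0,-1]],"turn":[[0,0,0],[0,0,0],[0,0,0],[0,0,0],[0,0,0]],"grip":[0,0,0,0,0]}'
python3 look.py c2
```

```text
time: 9.05
eef_pos: [0.6061, -0.0381, 0.0321]
orientation: [-3.139, -0.001, 2.09]
wrist_force: [-0.6, -0.3, -0.0]
grip_width: 0.002
time: 9.55
eef_pos: [0.4988, 0.152, 0.0446]
orientation: [3.14, 0.0, 2.092]
wrist_force: [0.5, 0.1, -0.1]
grip_width: -0.006
[0.4988 0.152  0.0446] row -124.9 -0.4 [ 0.5  0.1 -0.1]
```

View pics/c2.png

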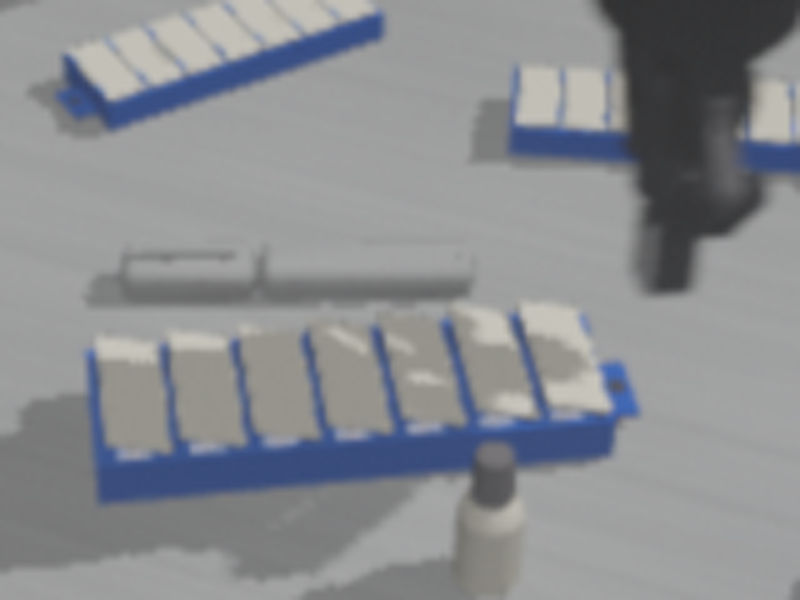

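Third pass, 4 mm lower.

```bash
python3 -m handwheel '{"translation":[[0,0,2.9],[-1.5,0,2.9],[-3,0,2.9],[-4.5,0,2.9],[-6,0,2.9]],"turn":[[0,0,0],[0,0,0],[0,0,0],[0,0,0],[0,0,0]],"grip":[0,0,0,0,0]}'
python3 look.py d1
```

```text
time: 10.1
eef_pos: [0.5315, 0.0964, 0.0156]
orientation: [3.139, 0.001, 2.09]
wrist_force: [-0.2, 0.3, 0.3]
grip_width: -0.005
[0.5315 0.0964 0.0156] row -60.5 0.6 [-0.2  0.3  0.3]
```

View pics/d1.png

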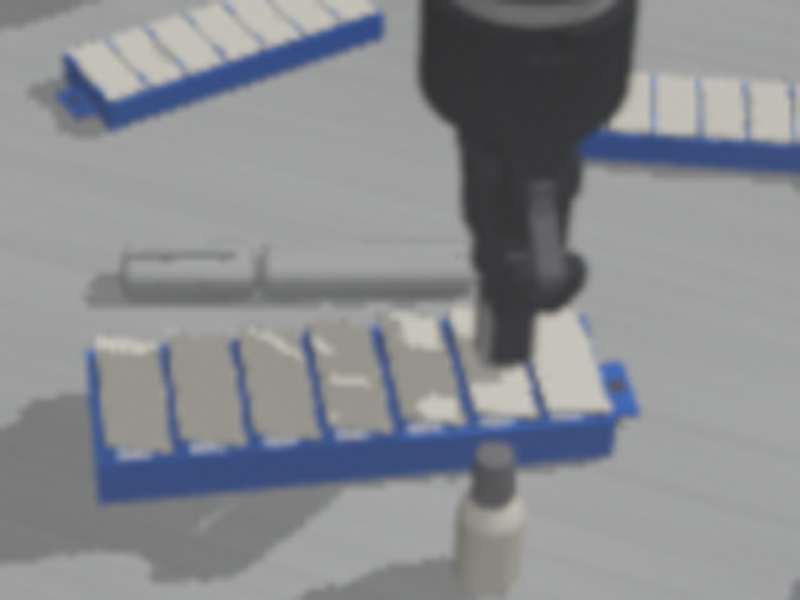

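```bash
python3 -m handwheel '{"translation":[[-2,0,0],[-4,0,0],[-6,0,0],[-8,0,0],[-10,0,0]],"turn":[[0,0,0],[0,0,0],[0,0,0],[0,0,0],[0,0,0]],"grip":[0,0,0,0,0]}'
python3 -m handwheel '{"translation":[[-2,0,0],[-4,0,0],[-5,0,0],[-5,0,-1],[-1,0,-1.5]],"turn":[[0,0,0],[0,0,0],[0,0,0],[0,0,0],[0,0,0]],"grip":[0,0,0,0,0]}'
python3 -m handwheel '{"translation":[[4.5,0,0],[9,0,0],[13.5,0,0],[17.5,0,0],[17.5,0,0]],"turn":[[0,0,0],[0,0,0],[0,0,0],[0,0,0],[0,0,0]],"grip":[0,0,0,0,0]}'
python3 look.py d2
```

```text
time: 10.65
eef_pos: [0.58, 0.01, 0.0149]
orientation: [3.141, 0.0, 2.091]
wrist_force: [0.1, -0.2, -0.3]
grip_width: 0.0
time: 11.15
eef_pos: [0.5879, 0.0003, 0.0313]
orientation: [3.137, 0.004, 2.088]
wrist_force: [0.1, 1.4, 0.9]
grip_width: -0.002
time: 11.65
eef_pos: [0.4928, 0.1586, 0.0295]
orientation: [-3.139, -0.002, 2.098]
wrist_force: [0.3, -1.4, 0.6]
grip_width: 0.001
[0.4928 0.1586 0.0295] row -133.7 -2.3 [ 0.3 -1.4  0.6]
```

View pics/d2.png

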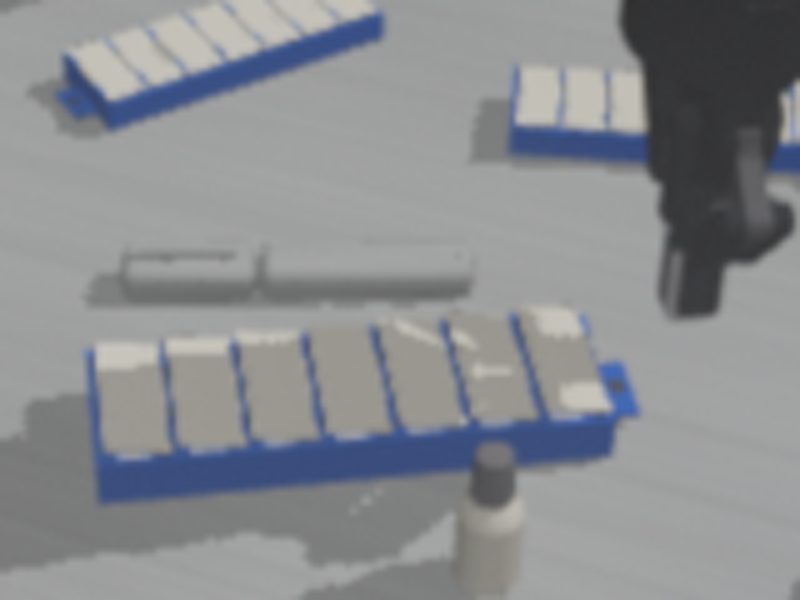

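The lids are now slightly ajar. I'll find the shut level by lowering gently onto lid1, 1 mm at a time.

```bash
python3 -m handwheel '{"translation":[[0,0.1,1.3],[-2,0.1,1.3],[-4.2,0.1,1.3],[-4.2,0.1,1.4],[-4.2,0.1,1.5]],"turn":[[0,0,0],[0,0,0],[0,0,0],[0,0,0],[0,0,0]],"grip":[0,0,0,0,0]}'
for i in 1 ; do python3 -m handwheel '{"translation":[[0,0,0.1],[0,0,0.1]],"turn":[[0,0,0],[0,0,0]],"grip":[0,0]}'; done
```

```text
time: 12.2
eef_pos: [0.5191, 0.1177, 0.0138]
orientation: [-3.141, -0.0, 2.089]
wrist_force: [0.7, 0.4, -1.1]
grip_width: -0.003
time: 12.4
eef_pos: [0.518, 0.119, 0.0129]
orientation: [-3.141, -0.001, 2.092]
wrist_force: [0.3, 0.2, -0.2]
grip_width: 0.003
```

```bash
python3 -m handwheel '{"translation":[[0,0,0.1],[0,0,0.1]],"turn":[[0,0,0],[0,0,0]],"grip":[0,0]}'; python3 look.py e1
```

```text
time: 12.6
eef_pos: [0.5183, 0.1192, 0.0122]
orientation: [-3.141, -0.0, 2.093]
wrist_force: [0.0, -0.8, -0.3]
grip_width: 0.001
[0.5183 0.1192 0.0122] row -86.8 0.4 [ 0.  -0.8 -0.3]
```

View pics/e1.png

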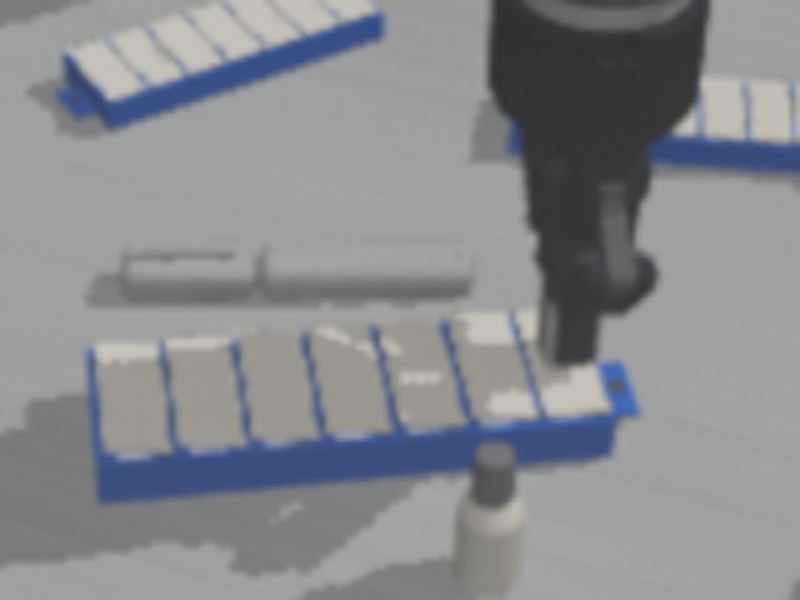

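```bash
python3 -m handwheel '{"translation":[[0,0,0.1],[0,0,0.1]],"turn":[[0,0,0],[0,0,0]],"grip":[0,0]}'
```

```text
time: 12.85
eef_pos: [0.5186, 0.119, 0.0113]
orientation: [-3.142, -0.0, 2.093]
wrist_force: [-0.8, 0.7, -0.7]
grip_width: -0.0
```

```bash
python3 -m handwheel '{"translation":[[0,0,0.05],[0,0,0.1]],"turn":[[0,0,0],[0,0,0]],"grip":[0,0]}'
```

```text
time: 13.05
eef_pos: [0.5187, 0.119, 0.0111]
orientation: [-3.141, -0.0, 2.092]
wrist_force: [-2.1, -0.3, 9.2]
grip_width: 0.002
```

```bash
python3 -m handwheel '{"translation":[[0,0,0.05],[0,0,0.1]],"turn":[[0,0,0],[0,0,0]],"grip":[0,0]}'
```

```text
time: 13.25
eef_pos: [0.5187, 0.119, 0.011]
orientation: [-3.141, -0.0, 2.092]
wrist_force: [-4.0, 0.0, 15.1]
grip_width: 0.003
```

Contact found at a TCP z of about 11.1 mm: 9 N, then 15 N after one more millimetre. I'll back off 2 mm and make the closing sweep slowly at that height.

```bash
python3 -m handwheel '{"translation":[[0,0,-0.2],[-0.7,0,-0.2],[-1.4,0,-0.2],[-2.1,0,-0.2],[-2.8,0,-0.2]],"turn":[[0,0,0],[0,0,0],[0,0,0],[0,0,0],[0,0,0]],"grip":[0,0,0,0,0]}'; python3 look.py f1
```

```text
time: 13.75
eef_pos: [0.5329, 0.094, 0.0112]
orientation: [-3.141, -0.0, 2.092]
wrist_force: [-0.7, 0.5, 1.4]
grip_width: -0.002
[0.5329 0.094  0.0112] row -57.6 0.6 [-0.7  0.5  1.4]
```

View pics/f1.png

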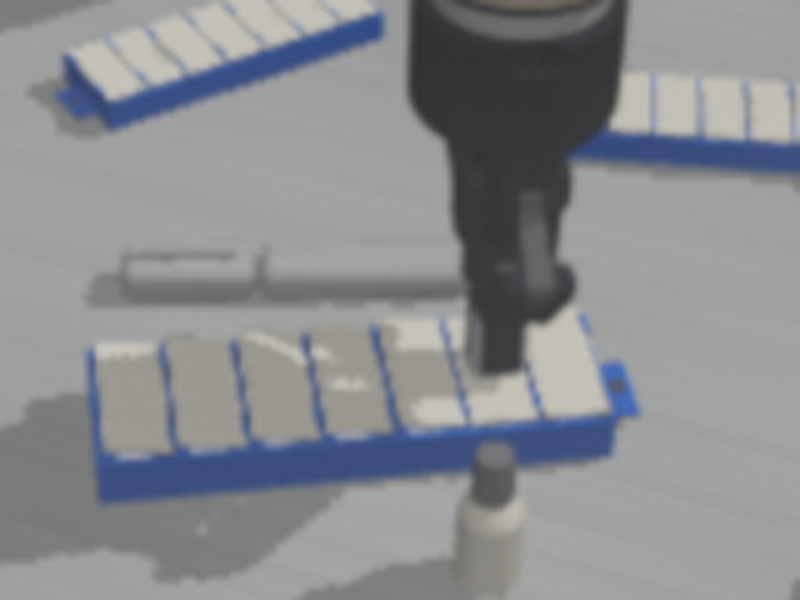

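Lids 1 and 2 lie flat, the force is 1.4 N and the tray hasn't moved. Continuing along the row.

```bash
python3 -m handwheel '{"translation":[[-0.8,0,0],[-1.6,0,0],[-2.4,0,0],[-3.2,0,0],[-4,0,0]],"turn":[[0,0,0],[0,0,0],[0,0,0],[0,0,0],[0,0,0]],"grip":[0,0,0,0,0]}'
```

```text
time: 14.3
eef_pos: [0.5528, 0.0593, 0.0113]
orientation: [-3.141, -0.0, 2.092]
wrist_force: [-0.6, 0.3, 0.3]
grip_width: 0.0
```

```bash
python3 -m handwheel '{"translation":[[-0.8,0,0],[-1.6,0,0],[-2.4,0,0],[-3.2,0,0],[-4,0,0]],"turn":[[0,0,0],[0,0,0],[0,0,0],[0,0,0],[0,0,0]],"grip":[0,0,0,0,0]}'; python3 look.py f2
```

```text
time: 14.8
eef_pos: [0.5728, 0.0247, 0.0114]
orientation: [3.142, 0.0, 2.092]
wrist_force: [0.1, -0.5, 0.0]
grip_width: -0.0
[0.5728 0.0247 0.0114] row 22.3 1.0 [ 0.1 -0.5  0. ]
```

View pics/f2.png

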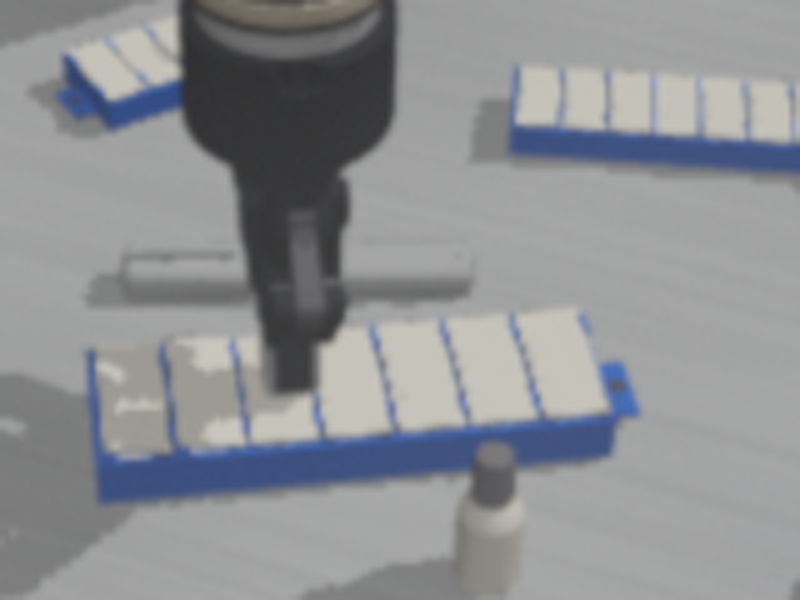

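```bash
python3 -m handwheel '{"translation":[[-0.8,0,0],[-1.6,0,0],[-2.4,0,0],[-3.2,0,0],[-4,0,0]],"turn":[[0,0,0],[0,0,0],[0,0,0],[0,0,0],[0,0,0]],"grip":[0,0,0,0,0]}'
```

```text
time: 15.35
eef_pos: [0.5927, -0.0101, 0.0113]
orientation: [-3.142, 0.0, 2.092]
wrist_force: [0.7, -0.3, 0.2]
grip_width: -0.002
```

```bash
python3 -m handwheel '{"translation":[[-0.8,0,0],[-1.6,0,0],[-2.4,0,0],[-3.2,0,0],[-4,0,0]],"turn":[[0,0,0],[0,0,0],[0,0,0],[0,0,0],[0,0,0]],"grip":[0,0,0,0,0]}'
python3 -m handwheel '{"translation":[[-0.5,0,-1],[-0.5,0,-4],[-0.5,0,-8],[-0.5,0,-12],[-3,0,-16]],"turn":[[0,0,0],[0,0,0],[0,0,0],[0,0,0],[0,0,0]],"grip":[0,0,0,0,0]}'
python3 look.py g1
python3 - <<'E'
from h import *
for n in('top','scene'):cv2.imwrite(f'pics/{n}9.png',viewer.read_camera(n)[:,:,::-1])
E
```

```text
time: 15.85
eef_pos: [0.6126, -0.0447, 0.0114]
orientation: [3.142, 0.0, 2.092]
wrist_force: [0.9, 0.4, 0.3]
grip_width: 0.001
time: 16.35
eef_pos: [0.6258, -0.0681, 0.1731]
orientation: [-3.141, -0.002, 2.095]
wrist_force: [1.1, -0.0, 0.0]
grip_width: -0.002
[ 0.6258 -0.0681  0.1731] row 129.2 1.1 [ 1.1 -0.   0. ]
```

View pics/g1.png

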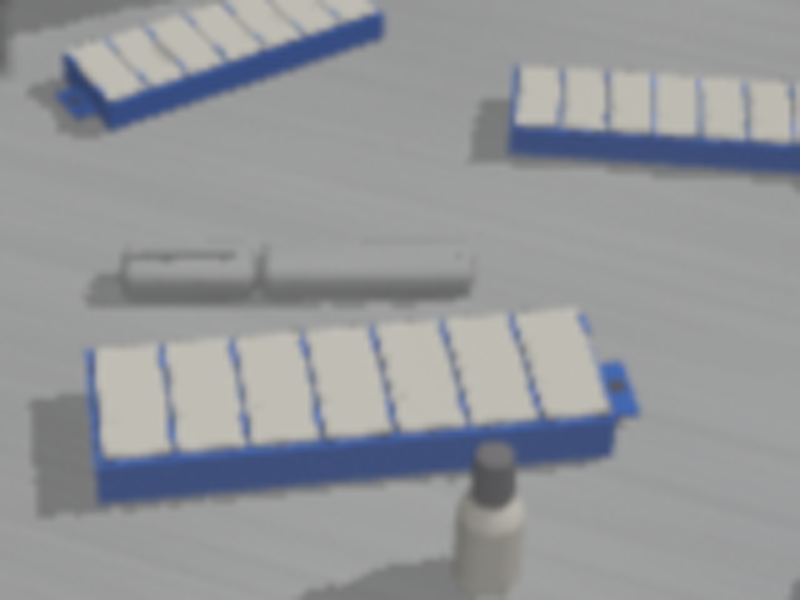

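View pics/scene9.png

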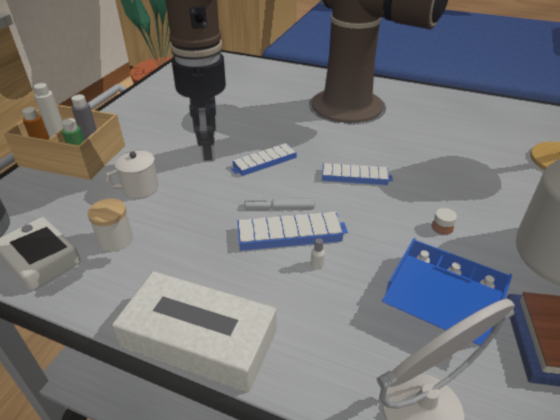

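Run:
```python
from h import *
im=viewer.read_camera('wrist')[:,:,::-1];cv2.imwrite('pics/w9.png',im)
a,b=[cv2.imread(f'pics/{n}.png') for n in('s2z','g1')]
# shift of still things between start and end (scene)
s0=cv2.imread('pics/scene0.png');s9=cv2.imread('pics/scene9.png')
for n,(u,v,w,h) in dict(bottle=(305,235,28,40),case=(240,192,80,20),tray_lug=(330,215,25,35),cup=(100,145,65,55),cjar=(85,198,50,55),ojar=(425,205,38,35),cover=(385,240,130,100)).items():
    t=s0[v:v+h,u:u+w];r=cv2.matchTemplate(s9[v-8:v+h+8,u-8:u+w+8],t,cv2.TM_CCOEFF_NORMED);_,m,_,l=cv2.minMaxLoc(r);print(n,round(m,2),l[0]-8,l[1]-8)
```

```text
bottle 0.87 0 0
case 0.62 1 0
tray_lug 0.69 0 0
cup 0.79 0 0
cjar 0.85 0 0
ojar 0.84 0 0
cover 1.0 0 0
```

View pics/w9.png

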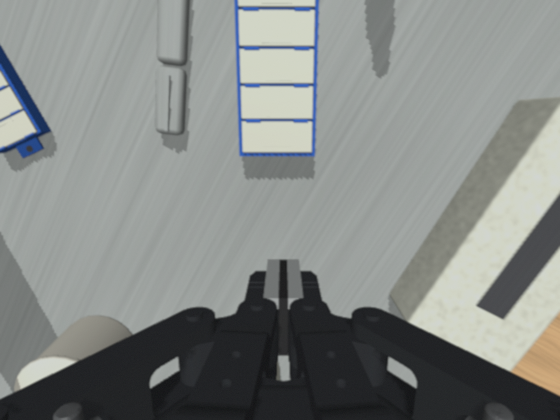

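The wrist view shows the lids flush along the row, from (243,0) to (314,155). No bystander shifted by more than 1 px, and the gripper is clear. Handing in.

```bash
python3 -c "
from workcell import workorder,robot
print(robot.state()['joint_velocities'].round(3)); print(workorder.finish_job())"
```

```text
[ 0.011  0.038  0.066  0.004  0.005 -0.001]
the job is handed in; nothing more can be done
None
```

All seven lids look fully shut, and I handed the job in at about 16.5 s of the 34 s allowed; the hand-in gave no verdict. I swept the closed fingertips from the lug end to the far end in passes, each lower than the last. Before the last pass I touched down on lid1 to find the shut height, then made the closing sweep at that height.

**Last checks**
- **Lids:** the scene picture shows all seven flat. The wrist picture shows the far-end lids lying flush too; it doesn't reach the lug end. I did not measure the lid angles directly. The closing sweep ran within about 0.3 mm of the touch-down height on lid1.
- **Tray and bystanders:** comparing start and end pictures, neither the tray nor any of the six bystanders shifted by more than 1 pixel (about 2–3 mm). The match was weaker for the tray (0.69) and thermometer case (0.62), where the lids and shadows had changed.
- **Force:** the highest reading was about 15–16 N, during the touch-down on lid1. At the points I read it during the sweeps it stayed under 2 N.
- **Robot:** the gripper was clear of everything at hand-in, with the TCP at z = 0.17 m.

**Disagreement with the description:** the closed fingertips stand about 13–14 mm behind the reported TCP, not 19 mm ahead of it. Both cameras and the touch-down agreed on this, so I set the sweep heights from those instead. Finding this out took a few passes that missed or barely grazed lid1.

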